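# Clamp a damper in the measuring fixture

### The job

Take the damper from its green rest and lay it (do not drop it) in the two green V-supports of the fixture, its thick black collar between them. Then swing the yellow-marked clamp strap down flat over the collar, and after that swing the red-tipped hook up over the end of the strap until it clicks past its ball catch and rests fully home against its post, without forcing it. Let go, and leave the other things on the table where they are.

Things in the scene. Friction and masses are not known exactly. Their poses are not given: they have to be found in the camera images.
- fixture: clamping fixture fixed to the table; aluminium grid plate 220 x 230 x 12 mm. Origin: centre of the plate's underside. x runs along the damper's final axis, +y is the strap hinge's side, -y the hook's side. Two green 90-degree V-supports, 16 mm wide (x), stand at x = -42 and +42 mm; 51 mm over their tops (y), tops 92 mm above the table.
- seat (a point): where the damper's middle lies when seated: over the fixture's origin, 90 mm above the table, axes as the fixture's. The collar has about 9 mm play either way along x between the V-supports; either end may point to +x. Between the supports, 60 mm on either side (y) is free above the plate.
- strap_hinge (a point): hinge axis of the clamp strap (along the fixture's x), at x 0, y +70 mm, 118.5 mm above the table.
- strap_grip (a point): middle of the yellow band of the strap, 110 mm from its hinge axis, at half the strap's thickness. The strap is a steel bar 24 mm wide (fixture x), 10 mm thick, reaching 138 mm from the hinge (its last 16 mm, which go under the hook, are 8 mm thick).
- strap (a joint): angle of the strap, rad: 0 = shut, lying level over the collar with its end towards the fixture's -y; it grows as the free end rises; 1.57 = upright; at the start it leans back beyond upright. Stiff hinge (about 0.1 N m): the strap stays where it is left. Its stop is at 0, where it is about 1.5 mm clear of a seated collar.
- hook_hinge (a point): hinge axis of the hook (along the fixture's x), at x 0, y -78 mm, 40 mm above the table.
- hook_tab (a point): middle of the hook's red grip, 114 mm from the hinge axis. The grip is 16 mm wide (fixture x), 12 mm thick, 36 mm long, its end 132 mm from the axis. Below it a steel arm 12 mm wide, 8 mm thick runs to the hinge; its nose, 83 to 92 mm from the axis, reaches 24 mm from the arm's middle towards the strap.
- hook_angle (a joint): angle of the hook, rad: 0 = shut, upright, its nose over the strap's end; grows as it leans outward to the fixture's -y. Light friction, stays where left. At about 0.25 the arm meets a spring ball catch that takes 8 to 12 N at the grip to pass; below about 0.05 the ball draws it home to a rigid stop at 0, where 25 N at the grip is too much.
- catch_point (a point): brass spring ball of the catch, in a dark steel cheek beside the shut hook (fixture x 16 to 26 mm, y -105 to -71 mm, 108 mm high). Opposite the hook's inner face is its green stop post, y -74 to -62 mm, x -10 to +10 mm, 105 mm high.
- hook: the hook itself (steel arm, nose and red grip). Origin on its hinge axis; z along the arm to the grip, x as the fixture's x.
- strut: damper, 0.4 to 0.75 kg, 222 mm long, lying level. Origin: middle of its thick black collar (diameter 44 mm, 50 mm long), on the axis; x along the axis towards the thin steel rod (diameter 12 mm, ends at x = 130 mm); on both sides of the collar dark steel necks of diameter 30 mm out to x = +-66 mm; a round aluminium eye, 26 mm wide and 20 mm high, ends at x = -92 mm. Grasp it across the collar from above. Its axis is 55 mm above the table on the rest.
- rest: fixed green rest under the damper at the start, 150 x 62 mm, 52 mm high: two V-supports 14 mm wide at x = -46 and +46 mm on a 10 mm base. Origin: centre of its underside. Axes: x along the damper.
- ring_gauge: bystander: flat steel ring, diameter 60 mm, 20 mm high. Origin: underside.
- ball_stand: bystander: white calibration ball on a stem, foot diameter 60 mm, 93 mm high. Origin: underside.
- gauge_box: bystander: wooden gauge box 100 x 160 x 35 mm. Origin: underside.
- driver: bystander: screwdriver lying on the table.
- cleaner: bystander: small bottle, diameter 48 mm, 120 mm high. Origin: underside.
- parallel: bystander: steel parallel 120 x 25 x 40 mm. Origin: underside.
- pin_gauge: bystander: upright dark steel cylinder, diameter 32 mm, 60 mm high. Origin: underside.
There are look-alikes about, which are no part of the job. What is shaped like the strut but purple is not meant.

How it is judged:
On the way, in this order (a step that is already met when the one before it is completed fails the run):
1. the damper lies in both V-supports, let go, with the strap still up and the hook still open (distance between strut and seat below 0.012 m and z of strut in the frame of seat below 0.004 m and angle between the x axis of strut and the x axis of fixture, either way round below 0.06 rad and contact force between the fingers and strut below 0.3 N and value of joint strap above 0.8 rad and value of joint hook_angle above 0.3 rad), for 0.2 s.
2. the strap is shut over the damper while the hook is still open (value of joint strap below 0.05 rad and value of joint hook_angle above 0.3 rad), for 0.2 s.
At the end, for the whole second after the job is handed in: The damper lies at rest in both V-supports (its middle within 12 mm of the seat and at most 4 mm high, its axis within 0.06 rad of the fixture's), the strap is shut (below 0.04 rad) and the hook is home past its ball catch (below 0.04 rad), at rest (value of joint each of hook_angle, strap below 0.04 rad and velocity of joint hook_angle below 0.05 rad/s and distance between strut and seat below 0.012 m and z of strut in the frame of seat below 0.004 m and angle between the x axis of strut and the x axis of fixture, either way round below 0.06 rad and linear speed of strut below 0.02 m/s); the robot touches nothing.
It fails at once if the damper is dropped: let go more than 12 mm above its seat over the fixture (horizontal distance between strut and seat below 0.06 m and z of strut in the frame of seat above 0.012 m and contact force between each of the fingers, fixture and strut below 0.1 N).
It fails at once if the hook is forced: pressed against its stop with more than 75 N (about 25 N at the grip) (contact force between hook and fixture above 75 N).
It fails at once if a bystander is moved more than 30 mm (distance of any of ring_gauge, ball_stand, gauge_box, driver, cleaner, parallel, pin_gauge from where it was at the start of the episode above 0.03 m).
It also fails if it takes over 72 s, if anything falls off the work surface, if the arm or the gripper's body presses on something with over 40 N, if the wrist force passes 120 N, or if a joint passes its speed limit or range.

### The arm

A 7-joint arm with a two-finger parallel gripper is mounted at the origin on the work surface. World frame = base frame: x ahead of the robot, y to its left, z up, the work surface at z = 0. Lengths are in m, angles in rad, forces in N, time in s.
With the tool pointing down it reaches from about 0.425 to 0.875 m from the base axis. Payload 4.7 kg.
Tool frame: the origin (TCP) lies at the very end of the fingers, on their centre line; the grasp point (between the pads) lies 19 mm behind it; z points along the fingers, y is the direction in which the jaws open and shut (so a half turn about z gives the same grasp; the last joint's range is limited). The gripper opens to 85 mm and grips with 20 to 120 N. Pads are 22 mm wide; open, the fingers measure 114 mm over their backs; the gripper's body (76 mm by 85 mm) begins 54 mm behind the grasp point. The pads swing forward as they close: fully open they stand 13 mm farther back than shut.
Start: joints at [1.162, 0.321, -0.07, 1.45, 0.023, 1.371, -0.057], TCP at [0.267, -0.593, 0.231] pointing down, gripper open.
Joint ranges: [-2.86, 2.86], [-0.3, 2.09], [-1.38, 1.24], [0.06, 2.45], [-1.56, 4.7], [0.09, 2.05], [-2.69, 2.69]. Speed limits (rad/s): [2.57, 2.57, 3.14, 3.14, 3.14, 3.14, 3.14].

### API

Orientations are given as a unit quaternion [x, y, z, w].
In Python, from station import sensors, imaging, arm gives the robot as it stands. The module is installed in compiled form; this text tells all that it offers.
- The arm moves only by the tool jog_arm, never from a script. Its argument "rows" is a list of rows, each an object with "hand": the gripper command: -1 is fully open, 1 is shut, values between are in proportion; "travel": the shift along the tool's x, y, z normalised to -1 to 1, where 1 is 20 mm, a list of three; "angular": the turn, a rotation vector about the tool's x, y, z normalised to -1 to 1, where 1 is 5 degrees, a list of three. In form: [{"hand": hand, "travel": [tx, ty, tz], "angular": [wx, wy, wz]}, ...]. A call has 1 to 10 rows; each row shifts and turns the commanded pose from where the row before left it, along the tool's axes as they then stand; what a row does not reach is not made up. A row lasts 1/12 s, in which the tool goes at most 41.7 mm and 7.16 degrees, less where a joint would pass 70% of its speed; a pose out of reach is approached as far as the arm can. A call with a number of a shift or a turn outside -1 to 1 is refused whole. A call with a gripper value outside its range is refused whole. The fingers move at their own pace and stop on an object; "force" is the grip in N (left out, the last holds). Time passes only in rows, so rows that do not move let the fingers close. It gives the time, the measured TCP pose, the force and the opening at its end, in the units of the state.
- sensors.get_state(): the state, without advancing time (a new reading comes with each control period).
- imaging.capture(name): name is "scene" or "top" or "wrist"; returns the picture (480x640x3 uint8, blue, green, red); there is no depth.
- imaging.get_calibration(name): a dict with "K" (3x3 intrinsics, pixels), "extrinsics" (4x4, takes a point from camera to world coordinates). Camera axes: x right, y up, looking along -z (the intrinsics and any distortion apply to the point x, -y, -z); pixel columns grow to the right and rows downward; lengths in m; the calibration is good to about 2 mm. A picture is of the moment at which its call begins: read the wrist's pose just before it. get_calibration takes no time and is no camera call; for the wrist camera it gives the pose at the moment of the call.
- arm.job_done(): hands the job in, once; it reports no verdict.
The state is a dict: "time": time; "joint_positions": joint angles; "joint_vel": joint speeds; "joint_torque": joint torques, N m; "position": TCP position; "orientation": TCP orientation; "ft_force": force on the tool from outside, world axes, zero at the start; "wrist_torque": the same for the moment, N m; "grip_width": finger opening in m.
Only numpy, scipy, OpenCV 4.12 (cv2) and the standard library are available. Lean on these libraries where they do the work, as an engineer would, in place of code of your own. Each camera call takes 0.05 s, during which the arm holds its last target. There are 200 camera calls.

## Working session

There is one attempt and no reset: what is moved stays moved. The work goes in short steps, Python scripts to look and compute and a tool call to move; the robot and the scene stay as the last step left them, time stands still between calls to the robot, and variables do not carry over. Pictures are saved under pics/ and viewed, about 8 in all and at most 12, crops included, and the job is handed in when it is done.

Besides the shell and the picture viewer there is one more tool, called after ">>>" by a JSON object that holds its "fn" and its "kwargs". jog_arm: Moves the arm, as the interface text tells. Scaled input: -1 to 1 covers 20 mm each way for a shift and 5 degrees each way for a turn. Its arguments: {"type":"object","properties":{"rows":{"type":"array"},"force":{"type":"number"}},"required":["rows"]}

```bash
mkdir -p pics; python3 - <<'E'
from station import sensors, imaging, arm
import cv2,numpy as np
s=sensors.get_state();print(s)
for n in("scene","top","wrist"):
    c=imaging.get_calibration(n);print(n,np.round(c["K"],1).tolist(),np.round(c["extrinsics"],3).tolist(),[k for k in c])
    im=imaging.capture(n);cv2.imwrite(f"pics/{n}0.png",im)
E
```

```text
{'time': 0.0, 'joint_positions': array([ 1.16209074,  0.32181642, -0.070075  ,  1.45165715,  0.0225754 ,
        1.37078705, -0.05691405]), 'joint_vel': array([ 5.54163222e-04, -1.27693287e-03,  2.42531701e-04, -1.53832816e-03,
        5.52103796e-05,  2.33457667e-03,  8.97947704e-04]), 'joint_torque': array([-2.42874130e-04, -4.93576169e+01, -3.82181061e-01, -3.14336979e+01,
        1.28970432e-02,  1.13800916e-02,  3.54715255e-06]), 'position': array([ 0.26645018, -0.59230072,  0.23023665]), 'orientation': array([ 9.77736886e-01,  2.09832545e-01, -2.34455355e-04, -9.11023743e-04]), 'ft_force': array([0.42774241, 0.04438382, 0.1934387 ]), 'wrist_torque': array([-0.02942863, -0.05430565, -0.03623404]), 'grip_width': 0.08563352573233639}
scene [[518.3, 0.0, 316.0], [0.0, 518.3, 240.1], [0.0, 0.0, 1.0]] [[-0.351, -0.72, 0.599, 1.234], [0.936, -0.257, 0.24, 0.277], [-0.018, 0.645, 0.764, 1.061], [0.0, 0.0, 0.0, 1.0]] ['K', 'extrinsics']
top [[491.2, 0.0, 316.2], [0.0, 491.2, 236.4], [0.0, 0.0, 1.0]] [[0.022, 0.981, -0.193, 0.21], [-1.0, 0.022, -0.006, -0.019], [-0.002, 0.193, 0.981, 1.446], [0.0, 0.0, 0.0, 1.0]] ['K', 'extrinsics']
wrist [[430.4, 0.0, 322.7], [0.0, 430.4, 245.7], [0.0, 0.0, 1.0]] [[0.411, 0.879, 0.242, 0.327], [-0.912, 0.397, 0.108, -0.566], [-0.001, -0.265, 0.964, 0.374], [0.0, 0.0, 0.0, 1.0]] ['K', 'extrinsics']
```

View pics/top0.png

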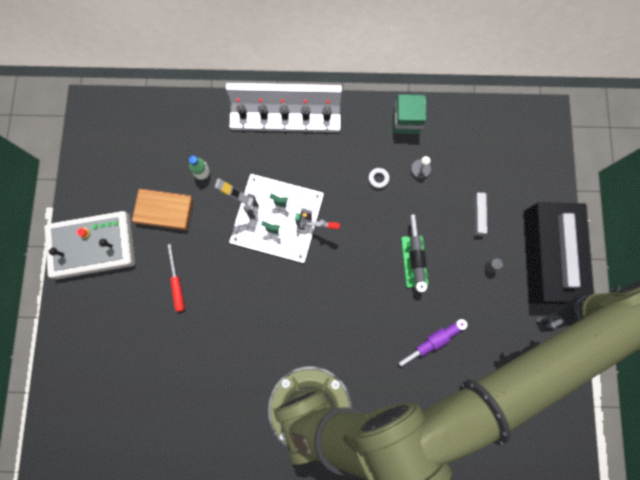

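View pics/scene0.png

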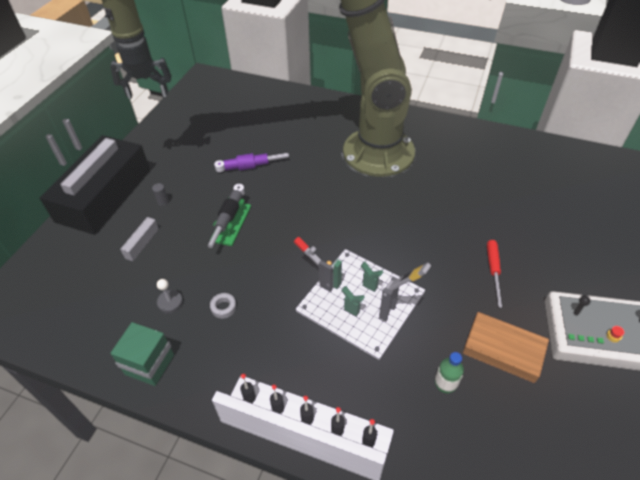

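The top view shows the candidates for the damper. There is a black/steel damper on the bright green rest at top (418,255), scene (230,212), and a purple look-alike at top (435,340), scene (250,160), which is not meant. The fixture is at top (277,217), with the hook's red grip at (333,225) and the strap's yellow band at (225,187). I choose the damper on the green rest and check it in a crop.

```bash
cat > h.py <<'E'
import numpy as np, cv2
from scipy.spatial.transform import Rotation as R
from station import sensors, imaging
def ray(c,px):
    d=np.linalg.inv(c["K"])@[px[0],px[1],1]; d=d*[1,-1,-1]
    E=np.array(c["extrinsics"]); d=E[:3,:3]@d; return E[:3,3],d/np.linalg.norm(d)
def plane(c,px,z):
    o,d=ray(c,px); return o+d*(z-o[2])/d[2]
def tri(c1,p1,c2,p2):
    o1,d1=ray(c1,p1);o2,d2=ray(c2,p2)
    t=np.linalg.lstsq(np.c_[d1,-d2],o2-o1,rcond=None)[0]
    a,b=o1+t[0]*d1,o2+t[1]*d2; return (a+b)/2,np.linalg.norm(a-b)
def proj(c,P):
    E=np.linalg.inv(c["extrinsics"]);q=E[:3,:3]@P+E[:3,3];q=q*[1,-1,-1];q=c["K"]@q;return q[:2]/q[2]
def mask(im,lo,hi): return cv2.inRange(cv2.cvtColor(im,cv2.COLOR_BGR2HSV),np.array(lo),np.array(hi))
def blobs(m,amin=15):
    n,l,s,c=cv2.connectedComponentsWithStats(m)
    return [(np.round(c[i],1).tolist(),int(s[i,4])) for i in range(1,n) if s[i,4]>=amin]
E
python3 - <<'E'
from h import *
T,S=[imaging.get_calibration(n) for n in("top","scene")]
t,s=cv2.imread("pics/top0.png"),cv2.imread("pics/scene0.png")
for nm,im,roi in(("top",t,(210,160,350,300)),("scene",s,(280,225,440,360))):
    x0,y0,x1,y1=roi;sub=im[y0:y1,x0:x1]
    for k,lo,hi in(("white",(0,0,130),(180,60,255)),("red",(0,150,90),(8,255,255)),("yel",(12,110,90),(35,255,255)),("green",(65,70,25),(95,255,140))):
        m=mask(sub,lo,hi);print(nm,k,[((round(b[0]+x0,1),round(b[1]+y0,1)),a) for b,a in blobs(m,12)])
        if k=="white":
            m=cv2.morphologyEx(m,cv2.MORPH_CLOSE,np.ones((9,9)));cs,_=cv2.findContours(m,0,2);c=max(cs,key=cv2.contourArea)
            q=cv2.boxPoints(cv2.minAreaRect(c))+[x0,y0]
            h=cv2.approxPolyDP(cv2.convexHull(c),8,True)[:,0]+[x0,y0]
            C=T if nm=="top" else S
            for p in q: print("  rect",np.round(p),np.round(plane(C,p,.012),3))
            print("  hull",[(p.tolist(),np.round(plane(C,p,.012)[:2],3).tolist()) for p in h])
for nm,im,C in(("top",t,T),("scene",s,S)):
    m=mask(im,(50,160,90),(75,255,255));print(nm,"rest",blobs(m,30))
a=cv2.resize(t[205:300,375:465],None,fx=4,fy=4,interpolation=2)
b=cv2.resize(s[175:255,200:270],None,fx=4.75,fy=4.75,interpolation=2)
c=cv2.resize(t[165:270,205:355],None,fx=2.6,fy=2.6,interpolation=2)
d=cv2.resize(s[225:360,280:440],None,fx=2,fy=2,interpolation=2)
W=np.zeros((600,760,3),np.uint8)
for im,x,y in((a,0,0),(b,370,0)): 
    im=im[:300] if 0 else cv2.resize(im,None,fx=.8,fy=.8); W[y:y+im.shape[0],x:x+im.shape[1]]=im
for im,x,y in((c,0,310),(d,400,310)): W[y:y+im.shape[0],x:x+im.shape[1]]=im[:290]
cv2.imwrite("pics/crop1.png",W)
E
```

```text
top white [((276.4, 217.8), 5359), ((218.8, 183.4), 73)]
  rect [218. 241.] [0.473 0.283 0.012]
  rect [236. 169.] [0.698 0.239 0.012]
  rect [334. 194.] [ 0.624 -0.062  0.012]
  rect [316. 266.] [ 0.403 -0.01   0.012]
  hull [([232, 187], [0.64, 0.249]), ([253, 173], [0.685, 0.187]), ([323, 192], [0.63, -0.028]), ([326, 226], [0.525, -0.039]), ([304, 262], [0.415, 0.024]), ([229, 242], [0.47, 0.248])]
top red [((333.6, 225.1), 67)]
top yel [((226.2, 188.1), 87), ((304.2, 214.5), 16)]
top green [((278.8, 200.8), 80), ((298.5, 219.1), 14), ((270.7, 227.8), 65)]
scene white [((312.9, 254.5), 112), ((360.6, 305.6), 6227), ((424.2, 268.8), 76)]
  rect [275. 299.] [ 0.621 -0.08   0.012]
  rect [323. 223.] [ 0.347 -0.057  0.012]
  rect [427. 287.] [0.462 0.256 0.012]
  rect [379. 364.] [0.699 0.203 0.012]
  hull [([308, 248], [0.444, -0.063]), ([346, 249], [0.414, 0.032]), ([424, 289], [0.469, 0.251]), ([382, 359], [0.685, 0.206]), ([296, 310], [0.632, -0.021])]
scene red [((300.6, 243.2), 94)]
scene yel [((414.7, 274.2), 88)]
scene green [((337.3, 264.5), 18), ((367.3, 269.5), 50), ((347.9, 293.4), 39)]
top rest []
scene rest []
```

View pics/crop1.png

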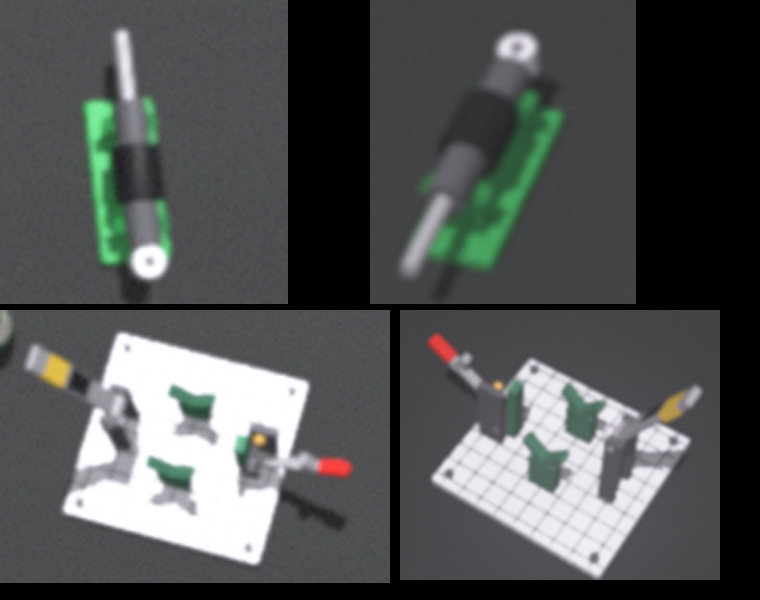

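The crop confirms it: black collar, steel necks, rod and eye on the green rest. Collar is at top (418,259), scene (229,209); eye at top (421.6,286.6), scene (238.7,187.4); rod tip at top (412.8,215), scene (210.3,246).

```bash
python3 - <<'E'
from h import *
T,S=[imaging.get_calibration(n) for n in("top","scene")]
for n,a,b in(("eye",(421.6,286.6),(238.7,187.4)),("rod",(412.8,215.3),(210.3,246)),("collar",(418.1,259.1),(229,208.7)),
 ("V+",(278.8,200.8),(347.9,293.4)),("V-",(270.7,227.8),(367.3,269.5)),("yel",(226.2,188.1),(414.7,274.2)),("red",(333.6,225.1),(300.6,243.2)),
 ("cornA",(253,175),(382,359)),("B",(323,193),(296,310)),("D",(230,243),(424,289)),("box",(191,193),(546,346)),("ball",(426,160),(163,285)),("ring",(379,178),(222,304)),("pin",(497,264),(157,187)),("par",(481,193),(150,222)),("clean",(194,160),(456,357))):
    p,e=tri(T,a,S,b);print(n,np.round(p,3),round(e,4))
s=sensors.get_state();print(R.from_quat(s["orientation"]).as_matrix().round(3).tolist())
W=imaging.get_calibration("wrist");r=R.from_quat(s["orientation"]).as_matrix()
print("cam in tool",(r.T@(np.array(W["extrinsics"])[:3,3]-s["position"])).round(3),(r.T@np.array(W["extrinsics"])[:3,:3]).round(3).tolist())
E
```

```text
eye [ 0.344 -0.308  0.062] 0.0046
rod [ 0.552 -0.288  0.052] 0.0052
collar [ 0.423 -0.3    0.057] 0.0059
V+ [0.584 0.096 0.074] 0.0084
V- [0.503 0.117 0.073] 0.0067
yel [0.579 0.229 0.203] 0.0011
red [ 0.507 -0.057  0.105] 0.004
cornA [ 0.681  0.197 -0.   ] 0.0171
B [ 0.628 -0.025  0.005] 0.0051
D [0.467 0.249 0.008] 0.0049
box [0.599 0.436 0.093] 0.1655
ball [ 0.712 -0.323  0.078] 0.0076
ring [ 0.677 -0.196  0.013] 0.0026
pin [ 0.415 -0.527  0.057] 0.0014
par [ 0.59  -0.442  0.133] 0.0465
clean [0.686 0.346 0.115] 0.0079
[[0.912, 0.41, -0.001], [0.41, -0.912, 0.001], [-0.0, -0.001, -1.0]]
cam in tool [ 0.066  0.001 -0.144] [[0.001, 0.964, 0.265], [1.0, -0.001, -0.001], [-0.0, 0.265, -0.964]]
```

>>> {"fn": "jog_arm", "kwargs": {"rows": [{"hand": -1,"travel": [1,-0.76,0],"angular": [0,0,0]},{"hand": -1,"travel": [1,-0.76,0],"angular": [0,0,0]},{"hand": -1,"travel": [1,-0.76,0],"angular": [0,0,0]},{"hand": -1,"travel": [1,-0.76,0],"angular": [0,0,0]},{"hand": -1,"travel": [1,-0.76,0],"angular": [0,0,0]},{"hand": -1,"travel": [1,-0.76,0],"angular": [0,0,0]},{"hand": -1,"travel": [1,-0.76,0],"angular": [0,0,0]},{"hand": -1,"travel": [1,-0.76,0],"angular": [0,0,0]},{"hand": -1,"travel": [1,-0.76,0],"angular": [0,0,0]},{"hand": -1,"travel": [1,-0.76,0],"angular": [0,0,0]}]}}

```text
time: 0.98
position: [0.387, -0.3708, 0.2311]
orientation: [0.978, 0.21, -0.0, -0.0]
ft_force: [1.3, -0.3, 0.0]
grip_width: 0.0854
```

>>> {"fn": "jog_arm", "kwargs": {"rows": [{"hand": -1,"travel": [0.8,-0.62,0.4],"angular": [0,0,0]},{"hand": -1,"travel": [0.8,-0.62,0.4],"angular": [0,0,0]},{"hand": -1,"travel": [0.8,-0.62,0.4],"angular": [0,0,0]},{"hand": -1,"travel": [0.8,-0.62,0.4],"angular": [0,0,0]},{"hand": -1,"travel": [0,0,0],"angular": [0,0,0.935]},{"hand": -1,"travel": [0,0,0],"angular": [0,0,0.935]},{"hand": -1,"travel": [0,0,0],"angular": [0,0,0.935]},{"hand": -1,"travel": [0,0,0],"angular": [0,0,0.935]},{"hand": -1,"travel": [0,0,0],"angular": [0,0,0]},{"hand": -1,"travel": [0,0,0],"angular": [0,0,0]}]}}

```text
time: 1.82
position: [0.4246, -0.3005, 0.1991]
orientation: [0.999, 0.049, -0.0, -0.0]
ft_force: [0.4, 0.1, -0.3]
grip_width: 0.0854
```

```bash
python3 - <<'E'
from h import *
s=sensors.get_state();print(s["time"],s["position"],R.from_quat(s["orientation"]).as_matrix().round(3).tolist(),s["ft_force"])
W=imaging.get_calibration("wrist");np.save("w1.npy",W["extrinsics"]);im=imaging.capture("wrist")
for P in((.423,-.3,.055),(.344,-.308,.055),(.552,-.288,.055)):
    p=proj(W,np.array(P));print(p);cv2.circle(im,tuple(int(v) for v in p),3,(0,0,255),-1)
cv2.imwrite("pics/w1.png",im)
E
```

```text
1.8167 [ 0.424575   -0.30053593  0.19912124] [[0.995, 0.098, -0.0], [0.098, -0.995, 0.0], [-0.0, -0.0, -1.0]] [ 0.39228133  0.11679555 -0.25785416]
[319.67467792 229.77241   ]
[320.01253887 334.95732352]
[320.74992251  21.81195229]
```

View pics/w1.png

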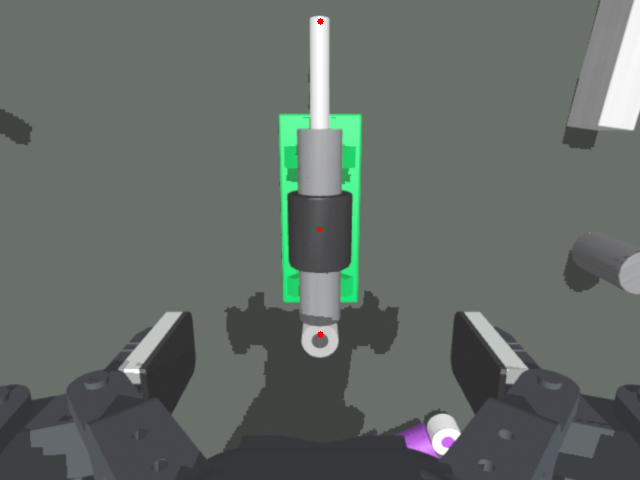

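The wrist view shows the collar at (320,231), the rod tip at (319,20) and the eye at (320,338). The projected points (red dots) lie on them, so the measurement holds. Going down to grasp.

>>> {"fn": "jog_arm", "kwargs": {"rows": [{"hand": -1,"travel": [0,0,1],"angular": [0,0,0]},{"hand": -1,"travel": [0,0,1],"angular": [0,0,0]},{"hand": -1,"travel": [0,0,1],"angular": [0,0,0]},{"hand": -1,"travel": [0,0,1],"angular": [0,0,0]},{"hand": -1,"travel": [0,0,1],"angular": [0,0,0]},{"hand": -1,"travel": [0,0,1],"angular": [0,0,0]},{"hand": -1,"travel": [0,0,1],"angular": [0,0,0]},{"hand": -1,"travel": [0,0,0.7],"angular": [0,0,0]},{"hand": -1,"travel": [0,0,0.45],"angular": [0,0,0]},{"hand": -1,"travel": [0,0,0],"angular": [0,0,0]}]}}

```text
time: 2.7
position: [0.4233, -0.2997, 0.0343]
orientation: [0.999, 0.049, -0.001, -0.001]
ft_force: [-0.5, 0.2, 0.7]
grip_width: 0.0853
```

>>> {"fn": "jog_arm", "kwargs": {"rows": [{"hand": 1,"travel": [0,0,0],"angular": [0,0,0]},{"hand": 1,"travel": [0,0,0],"angular": [0,0,0]},{"hand": 1,"travel": [0,0,0],"angular": [0,0,0]},{"hand": 1,"travel": [0,0,0],"angular": [0,0,0]},{"hand": 1,"travel": [0,0,0],"angular": [0,0,0]},{"hand": 1,"travel": [0,0,0],"angular": [0,0,0]},{"hand": 1,"travel": [0,0,0],"angular": [0,0,0]},{"hand": 1,"travel": [0,0,0],"angular": [0,0,0]},{"hand": 1,"travel": [0,0,0],"angular": [0,0,0]},{"hand": 1,"travel": [0,0,0],"angular": [0,0,0]}], "force": 60}}

```text
time: 3.53
position: [0.4254, -0.2982, 0.0378]
orientation: [0.999, 0.049, 0.0, -0.001]
ft_force: [-2.5, 7.3, 7.5]
grip_width: 0.0426
```

>>> {"fn": "jog_arm", "kwargs": {"rows": [{"hand": 1,"travel": [0,0,-0.3],"angular": [0,0,0]},{"hand": 1,"travel": [0,0,-0.6],"angular": [0,0,0]},{"hand": 1,"travel": [0,0,-1],"angular": [0,0,0]},{"hand": 1,"travel": [0,0,-1],"angular": [0,0,0]},{"hand": 1,"travel": [0,0,-1],"angular": [0,0,0]},{"hand": 1,"travel": [0,0,-1],"angular": [0,0,0]},{"hand": 1,"travel": [0,0,-1],"angular": [0,0,0]},{"hand": 1,"travel": [0,0,-1],"angular": [0,0,0]},{"hand": 1,"travel": [0,0,-1],"angular": [0,0,0]},{"hand": 1,"travel": [0,0,-0.4],"angular": [0,0,0]}]}}

```text
time: 4.37
position: [0.4256, -0.3017, 0.2059]
orientation: [0.999, 0.048, 0.002, 0.002]
ft_force: [0.9, -0.4, -5.1]
grip_width: 0.0424
```

>>> {"fn": "jog_arm", "kwargs": {"rows": [{"hand": 1,"travel": [0.2,-0.5,0],"angular": [0,0,0]},{"hand": 1,"travel": [0.4,-1,0],"angular": [0,0,0]},{"hand": 1,"travel": [0.4,-1,0],"angular": [0,0,0]},{"hand": 1,"travel": [0.4,-1,0],"angular": [0,0,0]},{"hand": 1,"travel": [0.4,-1,0],"angular": [0,0,0]},{"hand": 1,"travel": [0.4,-1,0],"angular": [0,0,0]},{"hand": 1,"travel": [0.4,-1,0],"angular": [0,0,0]},{"hand": 1,"travel": [0.4,-1,0],"angular": [0,0,0]},{"hand": 1,"travel": [0.4,-1,0],"angular": [0,0,0]},{"hand": 1,"travel": [0.4,-1,0],"angular": [0,0,0]}]}}

```text
time: 5.2
position: [0.4811, -0.1021, 0.2007]
orientation: [0.999, 0.048, -0.001, -0.0]
ft_force: [0.5, 0.3, -5.5]
grip_width: 0.0422
```

>>> {"fn": "jog_arm", "kwargs": {"rows": [{"hand": 1,"travel": [0.4,-1,0],"angular": [0,0,0]},{"hand": 1,"travel": [0.4,-1,0],"angular": [0,0,0]},{"hand": 1,"travel": [0.4,-1,0],"angular": [0,0,0]},{"hand": 1,"travel": [0.4,-1,0],"angular": [0,0,0]},{"hand": 1,"travel": [0.4,-1,0],"angular": [0,0,0]},{"hand": 1,"travel": [0.4,-1,0],"angular": [0,0,0]},{"hand": 1,"travel": [0.4,-1,0],"angular": [0,0,0]},{"hand": 1,"travel": [0.4,-1,0],"angular": [0,0,0]},{"hand": 1,"travel": [0.4,-1,0],"angular": [0,0,0]},{"hand": 1,"travel": [0.4,-1,0],"angular": [0,0,0]}]}}

```text
time: 6.03
position: [0.5412, 0.1041, 0.2007]
orientation: [0.999, 0.048, -0.001, 0.0]
ft_force: [0.4, 0.2, -4.9]
grip_width: 0.0425
```

>>> {"fn": "jog_arm", "kwargs": {"rows": [{"hand": 1,"travel": [0,0,0],"angular": [0,0,0.6]},{"hand": 1,"travel": [0,0,0],"angular": [0,0,0.7]},{"hand": 1,"travel": [0,0,0],"angular": [0,0,0.7]},{"hand": 1,"travel": [0,0,0],"angular": [0,0,0.7]},{"hand": 1,"travel": [0,0,0],"angular": [0,0,0.7]},{"hand": 1,"travel": [0,0,0],"angular": [0,0,0.5]},{"hand": 1,"travel": [0,0,0],"angular": [0,0,0]},{"hand": 1,"travel": [0,0,0],"angular": [0,0,0]}]}}

```text
time: 6.7
position: [0.5414, 0.103, 0.201]
orientation: [0.993, -0.121, -0.001, 0.0]
ft_force: [0.5, 0.1, -5.0]
grip_width: 0.0426
```

```bash
python3 - <<'E'
from h import *
s=sensors.get_state();print(s["time"],s["position"],R.from_quat(s["orientation"]).as_matrix().round(3).tolist(),s["ft_force"],s["joint_positions"].round(2))
W=imaging.get_calibration("wrist");np.save("w2.npy",W["extrinsics"]);im=imaging.capture("wrist");cv2.imwrite("pics/w2raw.png",im)
for n in("top","scene"): cv2.imwrite(f"pics/{n}2.png",imaging.capture(n))
a=np.radians(-14);F=np.array([[np.cos(a),-np.sin(a),0],[np.sin(a),np.cos(a),0],[0,0,1]]);o=np.array([.547,.112,0])
for P in((42,25.5,92),(42,-25.5,92),(-42,25.5,92),(-42,-25.5,92),(110,115,12),(110,-115,12),(-110,-115,12),(-110,115,12),(0,70,118.5),(10,-62,105),(-10,-62,105)):
    p=proj(W,F@np.array(P)/1000+o);cv2.circle(im,tuple(int(v) for v in p),2,(0,0,255),-1)
cv2.imwrite("pics/w2.png",im)
E
```

```text
6.7 [0.54135929 0.10300889 0.20103176] [[0.971, -0.24, -0.002], [-0.24, -0.971, -0.0], [-0.002, 0.001, -1.0]] [ 0.48942735  0.12865527 -4.95177912] [ 0.33  0.18 -0.63  1.72  0.11  1.28 -2.13]
```

View pics/w2.png

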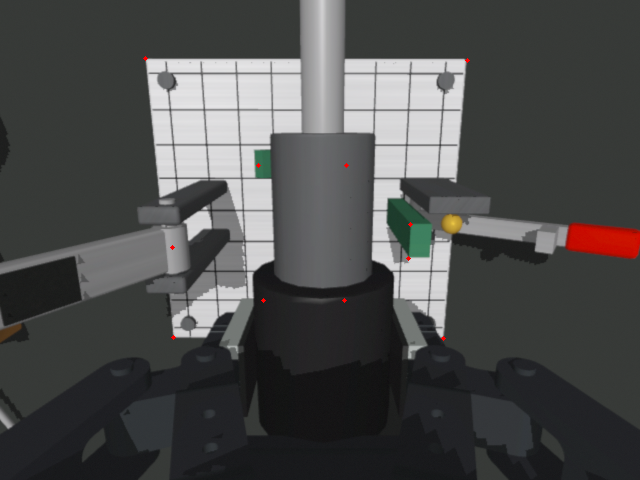

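The plate's corners, stop post and hinge fall on the predicted points to about 2 px. The fixture is therefore at about (0.548, 0.112), yaw −14°. The damper is in line with the tool, with the collar/neck step at row ~268 and the neck end at row ~133. I check the damper's place in the hand next.

```bash
python3 - <<'E'
from h import *
s=sensors.get_state();W=imaging.get_calibration("wrist");r=R.from_quat(s["orientation"]).as_matrix()
for dz in(.017,.019):
  for x,h in((.066,.015),(.025,.022),(.066,0)): print(dz,x,h,proj(W,s["position"]+r@np.array([x,0,-dz-h])).round(1))
im=cv2.imread("pics/w2raw.png");g=cv2.cvtColor(im,6)
print(g[120:150,308].tolist());print(g[255:290,322].tolist())
print(g[200,262:282].tolist(),g[200,364:384].tolist())
E
```

```text
0.017 0.066 0.015 [317.  130.1]
0.017 0.025 0.022 [317.1 293.3]
0.017 0.066 0 [317.7 129.8]
0.019 0.066 0.015 [316.9 130.1]
0.019 0.025 0.022 [317.  296.2]
0.019 0.066 0 [317.6 129.8]
[150, 149, 149, 149, 149, 149, 149, 149, 149, 149, 149, 149, 145, 102, 98, 104, 102, 99, 99, 99, 99, 99, 98, 99, 98, 98, 99, 98, 99, 99]
[100, 101, 101, 102, 101, 101, 101, 101, 101, 101, 102, 100, 101, 101, 101, 101, 101, 101, 101, 101, 101, 101, 101, 101, 100, 100, 101, 101, 101, 101, 101, 100, 97, 60, 29]
[215, 214, 214, 215, 215, 215, 215, 215, 213, 192, 128, 69, 61, 65, 69, 70, 73, 75, 77, 79] [78, 76, 73, 72, 69, 66, 62, 60, 66, 122, 199, 215, 216, 216, 216, 216, 216, 216, 216, 216]
```

>>> {"fn": "jog_arm", "kwargs": {"rows": [{"hand": 1,"travel": [0.2,-0.5,0],"angular": [0,0,0]},{"hand": 1,"travel": [0,0,0.5],"angular": [0,0,0]},{"hand": 1,"travel": [0,0,1],"angular": [0,0,0]},{"hand": 1,"travel": [0,0,1],"angular": [0,0,0]},{"hand": 1,"travel": [0,0,1],"angular": [0,0,0]},{"hand": 1,"travel": [0,0,0.5],"angular": [0,0,0]},{"hand": 1,"travel": [0,0,0],"angular": [0,0,0]},{"hand": 1,"travel": [0,0,0],"angular": [0,0,0]}]}}

```text
time: 7.52
position: [0.5486, 0.1116, 0.1219]
orientation: [0.993, -0.121, -0.001, -0.0]
ft_force: [1.3, 1.0, -4.2]
grip_width: 0.0422
```

>>> {"fn": "jog_arm", "kwargs": {"rows": [{"hand": 1,"travel": [0,-0.13,0.4],"angular": [0,0,0]},{"hand": 1,"travel": [0,0,0.4],"angular": [0,0,0]},{"hand": 1,"travel": [0,0,0.3],"angular": [0,0,0]},{"hand": 1,"travel": [0,0,0.2],"angular": [0,0,0]},{"hand": 1,"travel": [0,0,0],"angular": [0,0,0]},{"hand": 1,"travel": [0,0,0],"angular": [0,0,0]}]}}

```text
time: 8.02
position: [0.5492, 0.1137, 0.0961]
orientation: [0.993, -0.122, -0.0, 0.0]
ft_force: [1.0, 0.2, -5.9]
grip_width: 0.0422
```

```bash
python3 - <<'E'
from h import *
s=sensors.get_state();print(s["position"],s["ft_force"])
im=imaging.capture("scene")[220:350,285:445];w=imaging.capture("wrist")
V=np.zeros((480,800,3),np.uint8);a=cv2.resize(im,(480,390),interpolation=2);V[:390,:480]=a
V[:240,480:]=cv2.resize(w,(320,240),interpolation=3)
t=imaging.capture("top")[160:280,220:360];V[250:470,485:742]=cv2.resize(t,(257,220),interpolation=2)
cv2.imwrite("pics/c3.png",V)
E
```

```text
[0.54921743 0.11374997 0.09606344] [ 1.00740044  0.1995432  -5.88861609]
```

View pics/c3.png

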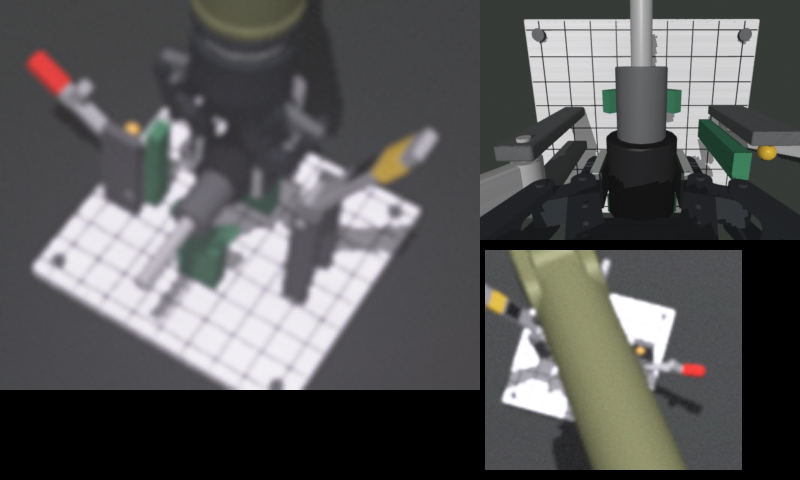

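The wrist inset shows the +x V-support at columns 603–681, centre 642, against the damper at 641. The damper is centred and the collar edge (row ~135) is behind the support (row ~113). Lowering gently.

>>> {"fn": "jog_arm", "kwargs": {"rows": [{"hand": 1,"travel": [0,0,0.3],"angular": [0,0,0]},{"hand": 1,"travel": [0,0,0.3],"angular": [0,0,0]},{"hand": 1,"travel": [0,0,0.2],"angular": [0,0,0]},{"hand": 1,"travel": [0,0,0.15],"angular": [0,0,0]},{"hand": 1,"travel": [0,0,0.1],"angular": [0,0,0]},{"hand": 1,"travel": [0,0,0],"angular": [0,0,0]},{"hand": 1,"travel": [0,0,0],"angular": [0,0,0]}]}}

```text
time: 8.75
position: [0.5493, 0.1139, 0.0752]
orientation: [0.993, -0.122, -0.0, 0.0]
ft_force: [0.3, 1.1, -4.9]
grip_width: 0.0423
```

>>> {"fn": "jog_arm", "kwargs": {"rows": [{"hand": 1,"travel": [0,0,0.1],"angular": [0,0,0]},{"hand": 1,"travel": [0,0,0],"angular": [0,0,0]},{"hand": 1,"travel": [0,0,0],"angular": [0,0,0]}]}}

```text
time: 9.0
position: [0.5494, 0.1138, 0.0734]
orientation: [0.993, -0.122, 0.0, 0.0]
ft_force: [-0.5, -0.4, -5.5]
grip_width: 0.0424
```

>>> {"fn": "jog_arm", "kwargs": {"rows": [{"hand": 1,"travel": [0,0,0.08],"angular": [0,0,0]},{"hand": 1,"travel": [0,0,0],"angular": [0,0,0]},{"hand": 1,"travel": [0,0,0],"angular": [0,0,0]}]}}

```text
time: 9.25
position: [0.5496, 0.1137, 0.073]
orientation: [0.993, -0.122, 0.0, 0.0]
ft_force: [-4.1, -2.3, 6.1]
grip_width: 0.0424
```

>>> {"fn": "jog_arm", "kwargs": {"rows": [{"hand": -0.1,"travel": [0,0,0],"angular": [0,0,0]},{"hand": -0.3,"travel": [0,0,0],"angular": [0,0,0]},{"hand": -0.6,"travel": [0,0,0],"angular": [0,0,0]},{"hand": -0.6,"travel": [0,0,0],"angular": [0,0,0]},{"hand": -0.6,"travel": [0,0,0],"angular": [0,0,0]},{"hand": -0.6,"travel": [0,0,0],"angular": [0,0,0]},{"hand": -0.6,"travel": [0,0,0],"angular": [0,0,0]}]}}

```text
time: 9.83
position: [0.5493, 0.1141, 0.0716]
orientation: [0.993, -0.122, -0.0, -0.0]
ft_force: [-1.3, 0.4, 0.2]
grip_width: 0.068
```

>>> {"fn": "jog_arm", "kwargs": {"rows": [{"hand": -0.6,"travel": [0,0,-0.5],"angular": [0,0,0]},{"hand": -0.6,"travel": [0,0,-1],"angular": [0,0,0]},{"hand": -0.6,"travel": [0,0,-1],"angular": [0,0,0]},{"hand": -0.6,"travel": [0,0,-1],"angular": [0,0,0]},{"hand": -0.6,"travel": [0,0,-1],"angular": [0,0,0]},{"hand": -0.6,"travel": [0,0,-1],"angular": [0,0,0]},{"hand": -0.6,"travel": [0,0,-1],"angular": [0,0,0]},{"hand": -0.6,"travel": [0,0,-1],"angular": [0,0,0]},{"hand": -0.6,"travel": [0,0,-1],"angular": [0,0,0]},{"hand": -0.6,"travel": [0,0,-1],"angular": [0,0,0]}]}}

```text
time: 10.67
position: [0.5492, 0.1141, 0.2635]
orientation: [0.993, -0.121, 0.0, -0.0]
ft_force: [-0.1, -0.8, 0.1]
grip_width: 0.0688
```

>>> {"fn": "jog_arm", "kwargs": {"rows": [{"hand": 1,"travel": [0,0,-1],"angular": [0,0,0]},{"hand": 1,"travel": [0,0,-1],"angular": [0,0,0]},{"hand": 1,"travel": [0,0,0],"angular": [0,0,0]},{"hand": 1,"travel": [0,0,0],"angular": [0,0,0]}]}}

```text
time: 11.0
position: [0.5498, 0.1143, 0.3033]
orientation: [0.993, -0.121, 0.001, -0.0]
ft_force: [0.3, -0.2, -0.3]
grip_width: 0.0199
```

```bash
python3 - <<'E'
from h import *
s=sensors.get_state();print(s["time"],s["position"],s["grip_width"],s["joint_positions"].round(2))
S=imaging.get_calibration("scene");sc=imaging.capture("scene");W=imaging.get_calibration("wrist");w=imaging.capture("wrist");cv2.imwrite("pics/s4.png",sc);cv2.imwrite("pics/w4raw.png",w)
m=mask(sc,(12,110,90),(35,255,255));print(blobs(m,20));m=mask(w,(12,110,60),(35,255,255));print(blobs(m,20))
a=np.radians(-14);F=R.from_euler("z",a).as_matrix();o=np.array([.548,.113,0])
for P in((130,0,90),(-82,0,100),(25,0,112),(42,25.5,92),(42,-25.5,92),(-42,25.5,92),(-42,-25.5,92),(0,70,118.5)):
    p=proj(W,F@np.array(P)/1000+o);cv2.circle(w,tuple(int(v) for v in p),2,(0,0,255),-1)
V=np.zeros((480,800,3),np.uint8);V[:360,:480]=cv2.resize(w,(480,360),interpolation=3);V[:260,480:]=cv2.resize(sc[220:350,285:445],(320,260),interpolation=2);cv2.imwrite("pics/c4.png",V)
E
```

```text
11.0 [0.54981803 0.11428238 0.30327536] 0.019872240268519196 [ 0.32  0.15 -0.64  1.55  0.09  1.47 -2.14]
[([414.7, 274.2], 88), ([506.4, 346.6], 3474), ([612.5, 336.8], 73)]
[([430.5, 202.8], 163), ([55.2, 257.0], 8854)]
```

View pics/c4.png

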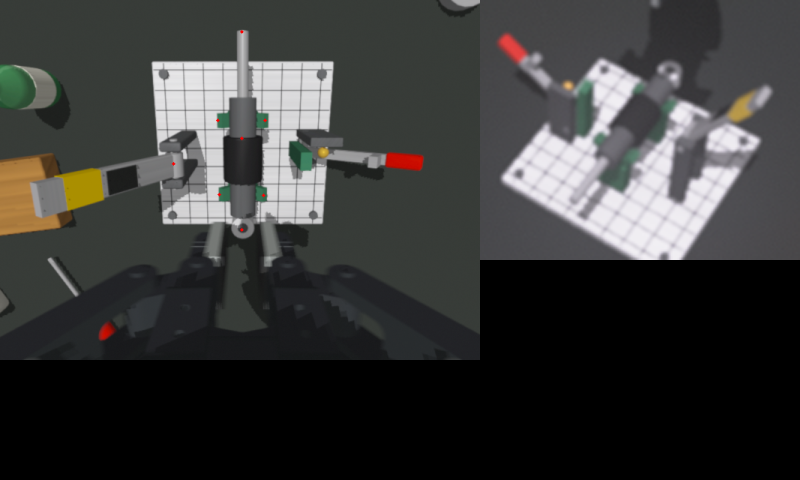

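The damper lies in both V-supports; predicted rod tip, eye and collar edge fall on it. The strap's yellow band is at about (112,251) in the wrist image, scene (414.7,274.2). I triangulate the strap and hook angles from these.

```bash
python3 - <<'E'
from h import *
s=sensors.get_state();W,S,T=[imaging.get_calibration(n) for n in("wrist","scene","top")]
w=cv2.imread("pics/w4raw.png")
my=mask(w,(24,150,60),(32,255,255));mr=mask(w,(0,180,80),(6,255,255));print(blobs(my,60),blobs(mr,60))
yl=[b for b,a in blobs(my,300) if b[0]<300][0];rd=max((b for b in blobs(mr,60) if b[0][0]>400),key=lambda b:b[1])[0]
F=R.from_euler("z",-14,degrees=True).as_matrix();o=np.array([.548,.113,0])
for n,wp,sp,tp,hy,hz in(("yel",yl,(414.7,274.2),(226.2,188.1),.07,.1185),("red",rd,(300.6,243.2),(333.6,225.1),-.078,.04)):
    for C,p in((S,sp),(T,tp)):
        P,e=tri(W,wp,C,p);f=F.T@(P-o);d=f-[0,hy,hz];print(n,P.round(3),round(e,4),"fix",f.round(3),"len",np.hypot(d[1],d[2]).round(3),"ang from up",np.arctan2(d[1],d[2]).round(2))
E
```

```text
[([109.8, 250.1], 2388)] [([538.9, 214.6], 996), ([141.9, 441.5], 322)]
yel [0.578 0.231 0.204] 0.0042 fix [0.    0.122 0.204] len 0.1 ang from up 0.54
yel [0.577 0.227 0.212] 0.0019 fix [0.    0.118 0.212] len 0.105 ang from up 0.47
red [ 0.506 -0.055  0.106] 0.0015 fix [ 0.    -0.173  0.106] len 0.116 ang from up -0.96
red [ 0.507 -0.058  0.105] 0.0026 fix [ 0.001 -0.175  0.105] len 0.117 ang from up -0.98
```

>>> {"fn": "jog_arm", "kwargs": {"rows": [{"hand": -0.4,"travel": [0,0,0],"angular": [0,0,-1]},{"hand": -0.4,"travel": [0,0,0],"angular": [0,0,-1]},{"hand": -0.4,"travel": [0,0,0],"angular": [0,0,-1]},{"hand": -0.4,"travel": [0,0,0],"angular": [0,0,-1]},{"hand": -0.4,"travel": [0,0,0],"angular": [0,0,-1]},{"hand": -0.4,"travel": [0,0,0],"angular": [0,0,-1]},{"hand": -0.4,"travel": [0,0,0],"angular": [0,0,-1]},{"hand": -0.4,"travel": [0,0,0],"angular": [0,0,-1]},{"hand": -0.4,"travel": [0,0,0],"angular": [0,0,-1]},{"hand": -0.4,"travel": [0,0,0],"angular": [0,0,-1]}]}}

```text
time: 11.93
position: [0.5486, 0.1137, 0.3002]
orientation: [0.95, 0.311, -0.001, -0.0]
ft_force: [0.5, 0.6, 0.9]
grip_width: 0.0598
```

>>> {"fn": "jog_arm", "kwargs": {"rows": [{"hand": -0.4,"travel": [0,0,0],"angular": [0,0,-1]},{"hand": -0.4,"travel": [0,0,0],"angular": [0,0,-1]},{"hand": -0.4,"travel": [0,0,0],"angular": [0,0,-1]},{"hand": -0.4,"travel": [0,0,0],"angular": [0,0,-1]},{"hand": -0.4,"travel": [0,0,0],"angular": [0,0,-1]},{"hand": -0.4,"travel": [0,0,0],"angular": [0,0,-1]},{"hand": -0.4,"travel": [0,0,0],"angular": [0,0,-1]},{"hand": -0.4,"travel": [0,0,0],"angular": [0,0,-1]},{"hand": -0.4,"travel": [0,0,0],"angular": [0,0,0]},{"hand": -0.4,"travel": [0,0,0],"angular": [0,0,0]}]}}

```text
time: 12.77
position: [0.5489, 0.1137, 0.3006]
orientation: [0.789, 0.615, -0.001, -0.001]
ft_force: [0.1, -0.5, -0.2]
grip_width: 0.0598
```

>>> {"fn": "jog_arm", "kwargs": {"rows": [{"hand": -0.4,"travel": [1,0,0],"angular": [0,0,0]},{"hand": -0.4,"travel": [1,0,0],"angular": [0,0,0]},{"hand": -0.4,"travel": [1,0,0],"angular": [0,0,0]},{"hand": -0.4,"travel": [1,0,0],"angular": [0,0,0]},{"hand": -0.4,"travel": [1,0,0],"angular": [0,0,0]},{"hand": -0.4,"travel": [1,0,0],"angular": [0,0,0]},{"hand": -0.4,"travel": [0.1,0,0],"angular": [0,0,0]},{"hand": -0.4,"travel": [0,0,0],"angular": [0,0,0]},{"hand": -0.4,"travel": [0,0,0],"angular": [0,0,0]}]}}

```text
time: 13.52
position: [0.5787, 0.2316, 0.3011]
orientation: [0.788, 0.615, -0.001, 0.0]
ft_force: [0.4, -0.4, 0.7]
grip_width: 0.0594
```

```bash
cat >> h.py <<'E'
FM=R.from_euler("z",-14,degrees=True).as_matrix();FO=np.array([.548,.113,0])
def st():
    s=sensors.get_state();r=R.from_quat(s["orientation"]).as_matrix()
    print(round(s["time"],2),"fixTCP mm",(1000*FM.T@(s["position"]-FO)).round(1),"toolx in fix",(FM.T@r[:,0]).round(3),"F fix",(FM.T@s["ft_force"]).round(1),"w",round(s["grip_width"],4),s["joint_positions"].round(2))
E
python3 - <<'E'
from h import *
st();W=imaging.get_calibration("wrist");w=imaging.capture("wrist");cv2.imwrite("pics/w5raw.png",w)
for P in((0,125,212),(0,118.5,215),(0,70,118.5)):
    p=proj(W,FM@np.array(P)/1000+FO);print(p);cv2.circle(w,tuple(int(v) for v in p),3,(0,0,255),-1)
cv2.imwrite("pics/w5.png",w)
E
```

```text
13.52 fixTCP mm [  1.1 122.5 301.1] toolx in fix [ 0.001  1.    -0.001] F fix [ 0.5 -0.3  0.7] w 0.0594 [ 0.2   0.34 -0.82  1.39  0.25  1.52 -0.84]
[321.12763018 243.68352299]
[321.11344491 256.34051116]
[321.70097119 279.34217434]
```

View pics/w5.png

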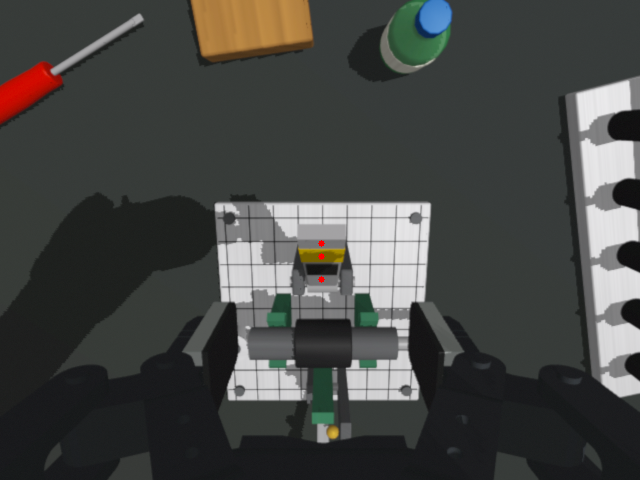

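The wrist view shows the strap's yellow band at (321,256), exactly on the prediction. The jaws straddle it, so I descend and take it lightly.

>>> {"fn": "jog_arm", "kwargs": {"rows": [{"hand": -0.4,"travel": [0.1,0,1],"angular": [0,0,0]},{"hand": -0.4,"travel": [0,0,1],"angular": [0,0,0]},{"hand": -0.4,"travel": [0,0,1],"angular": [0,0,0]},{"hand": -0.4,"travel": [0,0,1],"angular": [0,0,0]},{"hand": -0.4,"travel": [0,0,0.9],"angular": [0,0,0]},{"hand": -0.4,"travel": [0,0,0.5],"angular": [0,0,0]},{"hand": -0.4,"travel": [0,0,0],"angular": [0,0,0]}]}}

```text
time: 14.15
position: [0.5784, 0.2319, 0.1913]
orientation: [0.789, 0.615, -0.002, -0.0]
ft_force: [0.3, -0.5, -0.4]
grip_width: 0.0597
```

>>> {"fn": "jog_arm", "kwargs": {"rows": [{"hand": 1,"travel": [0,0,0],"angular": [0,0,0]},{"hand": 1,"travel": [0,0,0],"angular": [0,0,0]},{"hand": 1,"travel": [0,0,0],"angular": [0,0,0]},{"hand": 1,"travel": [0,0,0],"angular": [0,0,0]},{"hand": 1,"travel": [0,0,0],"angular": [0,0,0]},{"hand": 1,"travel": [0,0,0],"angular": [0,0,0]},{"hand": 1,"travel": [0,0,0],"angular": [0,0,0]},{"hand": 1,"travel": [0,0,0],"angular": [0,0,0]}], "force": 20}}

```text
time: 14.82
position: [0.5789, 0.2353, 0.1951]
orientation: [0.788, 0.616, 0.0, -0.0]
ft_force: [-4.6, 1.0, 5.8]
grip_width: 0.0233
```

>>> {"fn": "jog_arm", "kwargs": {"rows": [{"hand": 1,"travel": [-0.43,0,-0.2],"angular": [0,0,0]},{"hand": 1,"travel": [-0.43,0,-0.2],"angular": [0,0,0]},{"hand": 1,"travel": [-0.93,0,-0.24],"angular": [0,0,0]},{"hand": 1,"travel": [-0.95,0,-0.08],"angular": [0,0,0]},{"hand": 1,"travel": [-0.95,0,0.08],"angular": [0,0,0]},{"hand": 1,"travel": [0,0,0],"angular": [0,0,0]}]}}

```text
time: 15.32
position: [0.5601, 0.1598, 0.2072]
orientation: [0.789, 0.615, -0.001, -0.0]
ft_force: [-6.2, 0.7, 5.3]
grip_width: 0.0235
```

```bash
python3 - <<'E'
from h import *
st()
E
```

```text
15.32 fixTCP mm [  0.5  48.3 207.2] toolx in fix [ 0.003  1.    -0.002] F fix [-6.2 -0.8  5.3] w 0.0235 [ 0.35  0.28 -0.8   1.63  0.21  1.32 -0.73]
```

>>> {"fn": "jog_arm", "kwargs": {"rows": [{"hand": 1,"travel": [-0.93,0,0.24],"angular": [0,0,0]},{"hand": 1,"travel": [-0.87,0,0.41],"angular": [0,0,0]},{"hand": 1,"travel": [-0.79,0,0.55],"angular": [0,0,0]},{"hand": 1,"travel": [-0.68,0,0.68],"angular": [0,0,0]},{"hand": 1,"travel": [-0.55,0,0.79],"angular": [0,0,0]},{"hand": 1,"travel": [-0.2,0,0.43],"angular": [0,0,0]},{"hand": 1,"travel": [-0.2,0,0.43],"angular": [0,0,0]},{"hand": 1,"travel": [0,0,0],"angular": [0,0,0]}]}}

```text
time: 15.98
position: [0.5396, 0.0776, 0.1344]
orientation: [0.789, 0.615, -0.002, 0.0]
ft_force: [-4.5, -3.9, 2.5]
grip_width: 0.0234
```

```bash
python3 - <<'E'
from h import *
st()
E
```

```text
15.98 fixTCP mm [  0.5 -36.4 134.4] toolx in fix [ 0.002  1.    -0.004] F fix [-3.5 -4.9  2.5] w 0.0234 [ 0.48  0.25 -0.76  1.81  0.19  1.16 -0.59]
```

>>> {"fn": "jog_arm", "kwargs": {"rows": [{"hand": 1,"travel": [-0.08,0,0.5],"angular": [0,0,0]},{"hand": 1,"travel": [-0.05,0,0.5],"angular": [0,0,0]},{"hand": 1,"travel": [-0.03,0,0.4],"angular": [0,0,0]},{"hand": 1,"travel": [0,0,0.25],"angular": [0,0,0]},{"hand": 1,"travel": [0,0,0],"angular": [0,0,0]}]}}

```text
time: 16.4
position: [0.5385, 0.073, 0.1015]
orientation: [0.789, 0.615, -0.004, 0.001]
ft_force: [-6.4, -8.8, 1.6]
grip_width: 0.0239
```

>>> {"fn": "jog_arm", "kwargs": {"rows": [{"hand": 1,"travel": [0,0,0.1],"angular": [0,0,0]},{"hand": 1,"travel": [0,0,0],"angular": [0,0,0]},{"hand": 1,"travel": [0,0,0],"angular": [0,0,0]}]}}

```text
time: 16.65
position: [0.5385, 0.073, 0.1001]
orientation: [0.789, 0.615, -0.004, 0.001]
ft_force: [-6.5, -8.0, 2.6]
grip_width: 0.0237
```

```bash
python3 - <<'E'
from h import *
st()
E
```

```text
16.65 fixTCP mm [  0.5 -41.1 100.1] toolx in fix [ 0.002  1.    -0.007] F fix [-4.4 -9.3  2.6] w 0.0237 [ 0.47  0.29 -0.75  1.85  0.22  1.1  -0.61]
```

>>> {"fn": "jog_arm", "kwargs": {"rows": [{"hand": 1,"travel": [0.05,0,0.1],"angular": [0,0,0]},{"hand": 1,"travel": [0,0,0],"angular": [0,0,0]},{"hand": 1,"travel": [0,0,0],"angular": [0,0,0]}]}}

```text
time: 16.9
position: [0.5385, 0.0731, 0.098]
orientation: [0.789, 0.615, -0.005, 0.001]
ft_force: [-7.9, -10.0, 1.3]
grip_width: 0.0234
```

>>> {"fn": "jog_arm", "kwargs": {"rows": [{"hand": 1,"travel": [0.05,0,0.1],"angular": [0,0,0]},{"hand": 1,"travel": [0,0,0],"angular": [0,0,0]},{"hand": 1,"travel": [0,0,0],"angular": [0,0,0]}]}}

```text
time: 17.15
position: [0.5386, 0.0733, 0.0958]
orientation: [0.789, 0.615, -0.005, 0.001]
ft_force: [-7.7, -11.2, 1.5]
grip_width: 0.0239
```

>>> {"fn": "jog_arm", "kwargs": {"rows": [{"hand": -0.2,"travel": [0,0,0],"angular": [0,0,0]},{"hand": -0.2,"travel": [0,0,0],"angular": [0,0,0]},{"hand": -0.2,"travel": [0,0,0],"angular": [0,0,0]},{"hand": -0.2,"travel": [0,0,0],"angular": [0,0,0]},{"hand": -0.2,"travel": [0,0,-0.5],"angular": [0,0,0]},{"hand": -0.2,"travel": [0,0,-1],"angular": [0,0,0]},{"hand": -0.2,"travel": [0,0,-1],"angular": [0,0,0]},{"hand": -0.2,"travel": [0,0,-1],"angular": [0,0,0]},{"hand": -0.2,"travel": [0,0,-1],"angular": [0,0,0]},{"hand": -0.2,"travel": [0,0,0],"angular": [0,0,0]}]}}

```text
time: 17.98
position: [0.5436, 0.0807, 0.1921]
orientation: [0.788, 0.616, 0.003, 0.002]
ft_force: [0.9, 0.4, 0.5]
grip_width: 0.0514
```

```bash
python3 - <<'E'
from h import *
st();W,S=[imaging.get_calibration(n) for n in("wrist","scene")];w=imaging.capture("wrist");sc=imaging.capture("scene")
cv2.imwrite("pics/w6raw.png",w);cv2.imwrite("pics/s6.png",sc)
print(blobs(mask(w,(24,150,60),(32,255,255)),40),blobs(mask(sc,(12,110,90),(35,255,255)),12))
for th in(0,.05,.1,.15,.2):
    P=np.array([0,70-110*np.cos(th)-5*np.sin(th),118.5+110*np.sin(th)+5*np.cos(th)])/1000
    print(th,proj(W,FM@P+FO).round(1),proj(S,FM@P+FO).round(1))
V=np.zeros((480,800,3),np.uint8);V[:360,:480]=cv2.resize(w,(480,360),interpolation=3);V[:260,480:]=cv2.resize(sc[220:350,285:445],(320,260),interpolation=2);cv2.imwrite("pics/c6.png",V)
E
```

```text
17.98 fixTCP mm [  3.5 -32.4 192.1] toolx in fix [-0.001  1.     0.002] F fix [0.7 0.6 0.5] w 0.0514 [ 0.5   0.19 -0.78  1.74  0.14  1.26 -0.55]
[([315.5, 269.4], 2853)] [([349.9, 262.6], 118), ([506.4, 346.6], 3474), ([612.5, 336.8], 73)]
0 [315.2 273.2] [347.6 262.8]
0.05 [315.1 276.9] [347.6 261.3]
0.1 [315.  280.3] [347.7 259.9]
0.15 [314.9 283.2] [347.9 258.5]
0.2 [314.8 285.8] [348.3 257.1]
```

View pics/c6.png

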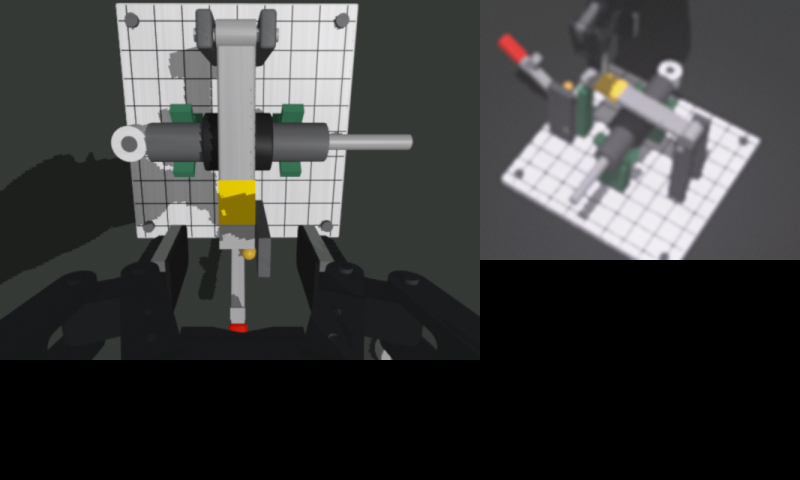

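The wrist view shows the strap level over the collar, with its yellow band at (315,269). The expected pixel for angle 0 is (315,273), and the scene pixel (350,263) fits (348,263). To make sure, I press it lightly with closed fingers.

>>> {"fn": "jog_arm", "kwargs": {"rows": [{"hand": 1,"travel": [-0.2,-0.17,0.5],"angular": [0,0,0]},{"hand": 1,"travel": [0,0,0.5],"angular": [0,0,0]},{"hand": 1,"travel": [0,0,0.5],"angular": [0,0,0]},{"hand": 1,"travel": [0,0,0.5],"angular": [0,0,0]},{"hand": 1,"travel": [0,0,0.5],"angular": [0,0,0]},{"hand": 1,"travel": [0,0,0.4],"angular": [0,0,0]},{"hand": 1,"travel": [0,0,0.2],"angular": [0,0,0]},{"hand": 1,"travel": [0,0,0],"angular": [0,0,0]}]}}

```text
time: 18.75
position: [0.5362, 0.0766, 0.1242]
orientation: [0.788, 0.616, -0.001, -0.0]
ft_force: [-0.1, -0.4, 0.5]
grip_width: -0.0
```

>>> {"fn": "jog_arm", "kwargs": {"rows": [{"hand": 1,"travel": [0,0,0.15],"angular": [0,0,0]},{"hand": 1,"travel": [0,0,0],"angular": [0,0,0]},{"hand": 1,"travel": [0,0,0],"angular": [0,0,0]}]}}

```text
time: 19.0
position: [0.537, 0.0767, 0.1234]
orientation: [0.788, 0.616, 0.0, 0.0]
ft_force: [-4.6, -0.8, 10.5]
grip_width: -0.0
```

>>> {"fn": "jog_arm", "kwargs": {"rows": [{"hand": 1,"travel": [0,0,0.1],"angular": [0,0,0]},{"hand": 1,"travel": [0,0,0],"angular": [0,0,0]},{"hand": 1,"travel": [0,0,0],"angular": [0,0,0]}]}}

```text
time: 19.25
position: [0.5371, 0.0767, 0.1232]
orientation: [0.788, 0.616, -0.0, 0.001]
ft_force: [-8.3, -1.5, 22.1]
grip_width: 0.0001
```

The strap is firm at z 0.1233 (0.1235 expected for shut). Now I go round to the outside of the hook with the fingers closed.

>>> {"fn": "jog_arm", "kwargs": {"rows": [{"hand": 1,"travel": [0,0,-0.5],"angular": [0,0,0]},{"hand": 1,"travel": [0,0,-1],"angular": [0,0,0]},{"hand": 1,"travel": [-0.5,0,-1],"angular": [0,0,0]},{"hand": 1,"travel": [-1,0,-0.5],"angular": [0,0,0]},{"hand": 1,"travel": [-1,0,0],"angular": [0,0,0]},{"hand": 1,"travel": [-1,0,0],"angular": [0,0,0]},{"hand": 1,"travel": [-1,0,0],"angular": [0,0,0]},{"hand": 1,"travel": [-1,0,0],"angular": [0,0,0]},{"hand": 1,"travel": [-1,0,0],"angular": [0,0,0]},{"hand": 1,"travel": [-1,0,0],"angular": [0,0,0]}]}}

```text
time: 20.08
position: [0.5003, -0.07, 0.18]
orientation: [0.788, 0.616, 0.0, 0.0]
ft_force: [0.3, -0.3, -0.3]
grip_width: 0.0002
```

>>> {"fn": "jog_arm", "kwargs": {"rows": [{"hand": 1,"travel": [-1,0,0],"angular": [0,0,0]},{"hand": 1,"travel": [-0.5,0,0],"angular": [0,0,0]},{"hand": 1,"travel": [0,0,0],"angular": [0,0,0]},{"hand": 1,"travel": [0,0,0],"angular": [0,0,0]}]}}

```text
time: 20.42
position: [0.4933, -0.0978, 0.1799]
orientation: [0.788, 0.616, 0.0, -0.0]
ft_force: [-0.5, 0.3, -0.4]
grip_width: -0.0001
```

```bash
python3 - <<'E'
from h import *
st();W,S=[imaging.get_calibration(n) for n in("wrist","scene")];w=imaging.capture("wrist");sc=imaging.capture("scene")
cv2.imwrite("pics/w7raw.png",w)
wr=blobs(mask(w,(0,180,80),(6,255,255)),60);sr=[b for b in blobs(mask(sc,(0,150,90),(8,255,255)),30)];print(wr,sr)
for th in(.9,1.0):
  for L in(114,132):
    P=np.array([0,-78-L*np.sin(th),40+L*np.cos(th)])/1000;print(th,L,proj(W,FM@P+FO).round(1),proj(S,FM@P+FO).round(1))
E
```

```text
20.42 fixTCP mm [  -2.1 -217.8  179.9] toolx in fix [0.    1.    0.001] F fix [-0.6  0.2 -0.4] w -0.0001 [ 0.76  0.08 -0.64  1.86  0.05  1.22 -0.14]
[([328.2, 171.2], 2151)] [([300.3, 243.2], 105), ([493.3, 256.4], 332), ([616.7, 331.8], 99)]
0.9 114 [327.4 159.5] [302.3 242.6]
0.9 132 [327.5 191.7] [297.4 237.1]
1.0 114 [327.1 171.4] [300.3 243.9]
1.0 132 [327.2 204. ] [295.  238.6]
```

>>> {"fn": "jog_arm", "kwargs": {"rows": [{"hand": 1,"travel": [0,0.1,0.5],"angular": [0,0,0]},{"hand": 1,"travel": [0,0,1],"angular": [0,0,0]},{"hand": 1,"travel": [0,0,1],"angular": [0,0,0]},{"hand": 1,"travel": [0,0,1],"angular": [0,0,0]},{"hand": 1,"travel": [0,0,0.8],"angular": [0,0,0]},{"hand": 1,"travel": [0,0,0.2],"angular": [0,0,0]},{"hand": 1,"travel": [0.3,0,0],"angular": [0,0,0]},{"hand": 1,"travel": [0.3,0,0],"angular": [0,0,0]},{"hand": 1,"travel": [0.3,0,-0.3],"angular": [0,0,0]},{"hand": 1,"travel": [0,0,0],"angular": [0,0,0]}]}}

```text
time: 21.35
position: [0.5009, -0.0798, 0.098]
orientation: [0.787, 0.617, 0.001, 0.001]
ft_force: [-0.1, 0.1, 0.3]
grip_width: 0.0002
```

>>> {"fn": "jog_arm", "kwargs": {"rows": [{"hand": 1,"travel": [0.3,0,-0.3],"angular": [0,0,0]},{"hand": 1,"travel": [0.3,0,-0.3],"angular": [0,0,0]},{"hand": 1,"travel": [0.4,0,-0.3],"angular": [0,0,0]},{"hand": 1,"travel": [0.4,0,-0.3],"angular": [0,0,0]},{"hand": 1,"travel": [0.4,0,-0.3],"angular": [0,0,0]},{"hand": 1,"travel": [0,0,0],"angular": [0,0,0]}]}}

```text
time: 21.85
position: [0.51, -0.0446, 0.1284]
orientation: [0.787, 0.616, 0.002, 0.001]
ft_force: [0.2, -0.6, 0.9]
grip_width: -0.0001
```

```bash
python3 - <<'E'
from h import *
st();w=imaging.capture("wrist")
print(blobs(mask(w,(0,180,80),(6,255,255)),60))
W=imaging.get_calibration("wrist")
for th in(.5,.7,.9): print(th,proj(W,FM@(np.array([0,-78-114*np.sin(th),40+114*np.cos(th)])/1000)+FO).round(1))
E
```

```text
21.85 fixTCP mm [   1.2 -162.1  128.4] toolx in fix [-0.002  1.     0.001] F fix [ 0.3 -0.5  0.9] w -0.0001 [ 0.67  0.15 -0.68  1.9   0.11  1.12 -0.29]
[([320.6, 264.1], 4856)]
0.5 [321.7 244. ]
0.7 [321.5 285.6]
0.9 [321.5 308.3]
```

>>> {"fn": "jog_arm", "kwargs": {"rows": [{"hand": 1,"travel": [0.35,0,-0.22],"angular": [0,0,0]},{"hand": 1,"travel": [0.35,0,-0.2],"angular": [0,0,0]},{"hand": 1,"travel": [0.35,0,-0.18],"angular": [0,0,0]},{"hand": 1,"travel": [0.3,0,-0.15],"angular": [0,0,0]},{"hand": 1,"travel": [0,0,0],"angular": [0,0,0]}]}}

```text
time: 22.32
position: [0.5151, -0.0176, 0.1414]
orientation: [0.787, 0.617, 0.001, -0.0]
ft_force: [-0.4, 0.5, -0.4]
grip_width: -0.0001
```

>>> {"fn": "jog_arm", "kwargs": {"rows": [{"hand": 1,"travel": [0.15,0,-0.06],"angular": [0,0,0]},{"hand": 1,"travel": [0.15,0,-0.06],"angular": [0,0,0]},{"hand": 1,"travel": [0.15,0,-0.05],"angular": [0,0,0]},{"hand": 1,"travel": [0,0,0],"angular": [0,0,0]}]}}

```text
time: 22.65
position: [0.5164, -0.0116, 0.1439]
orientation: [0.788, 0.616, -0.001, -0.0]
ft_force: [-0.9, -1.4, -1.2]
grip_width: 0.0001
```

```bash
python3 - <<'E'
from h import *
st()
E
```

```text
22.65 fixTCP mm [  -0.6 -128.6  143.9] toolx in fix [-0.     1.    -0.001] F fix [-0.5 -1.5 -1.2] w 0.0001 [ 0.63  0.16 -0.71  1.87  0.11  1.16 -0.36]
```

Now about 0.26 rad, at the catch. I continue in small steps with force checks.

>>> {"fn": "jog_arm", "kwargs": {"rows": [{"hand": 1,"travel": [0.15,0,-0.04],"angular": [0,0,0]},{"hand": 1,"travel": [0.1,0,-0.03],"angular": [0,0,0]},{"hand": 1,"travel": [0,0,0],"angular": [0,0,0]}]}}

```text
time: 22.9
position: [0.5167, -0.0092, 0.1447]
orientation: [0.788, 0.615, -0.002, 0.0]
ft_force: [-1.0, -6.5, -2.3]
grip_width: 0.0002
```

>>> {"fn": "jog_arm", "kwargs": {"rows": [{"hand": 1,"travel": [0.15,0,-0.04],"angular": [0,0,0]},{"hand": 1,"travel": [0.1,0,-0.02],"angular": [0,0,0]},{"hand": 1,"travel": [0,0,0],"angular": [0,0,0]}]}}

```text
time: 23.15
position: [0.5178, -0.0051, 0.1458]
orientation: [0.789, 0.615, -0.002, 0.0]
ft_force: [-1.6, -4.8, -1.0]
grip_width: -0.0001
```

>>> {"fn": "jog_arm", "kwargs": {"rows": [{"hand": 1,"travel": [0.15,0,-0.02],"angular": [0,0,0]},{"hand": 1,"travel": [0.1,0,-0.02],"angular": [0,0,0]},{"hand": 1,"travel": [0,0,0],"angular": [0,0,0]}]}}

```text
time: 23.4
position: [0.5204, 0.0039, 0.1478]
orientation: [0.788, 0.616, 0.0, -0.0]
ft_force: [-0.1, -0.0, -0.3]
grip_width: -0.0005
```

```bash
python3 - <<'E'
from h import *
st()
E
```

```text
23.4 fixTCP mm [  -0.3 -112.5  147.8] toolx in fix [-0.001  1.     0.001] F fix [-0.1 -0.  -0.3] w -0.0005 [ 0.61  0.16 -0.72  1.86  0.12  1.17 -0.39]
```

>>> {"fn": "jog_arm", "kwargs": {"rows": [{"hand": 1,"travel": [0.12,0,-0.02],"angular": [0,0,0]},{"hand": 1,"travel": [0.12,0,-0.02],"angular": [0,0,0]},{"hand": 1,"travel": [0,0,0],"angular": [0,0,0]}]}}

```text
time: 23.65
position: [0.5218, 0.0088, 0.1487]
orientation: [0.788, 0.616, 0.0, -0.0]
ft_force: [-1.2, -1.1, 0.4]
grip_width: -0.0
```

```bash
python3 - <<'E'
from h import *
st();W,S=[imaging.get_calibration(n) for n in("wrist","scene")];sc=imaging.capture("scene")
print(blobs(mask(sc,(0,150,90),(8,255,255)),20))
for th in(0,.05,.1,.2): print(th,proj(S,FM@(np.array([0,-78-114*np.sin(th),40+114*np.cos(th)])/1000)+FO).round(1))
V=np.zeros((480,800,3),np.uint8);w=imaging.capture("wrist");V[:,:400]=cv2.resize(w,None,fx=1,fy=1)[:, 120:520];V[:390,400:]=cv2.resize(sc[215:325,280:393],(400,390),interpolation=2);cv2.imwrite("pics/c8.png",V)
E
```

```text
23.65 fixTCP mm [  -0.2 -107.5  148.7] toolx in fix [-0.001  1.     0.001] F fix [-0.9 -1.4  0.4] w -0.0 [ 0.6   0.16 -0.72  1.85  0.12  1.17 -0.4 ]
[([329.5, 244.6], 75), ([493.4, 256.4], 333), ([616.6, 331.8], 100)]
0 [333.7 247.2]
0.05 [331.6 246.1]
0.1 [329.5 245.2]
0.2 [325.4 243.6]
```

View pics/c8.png

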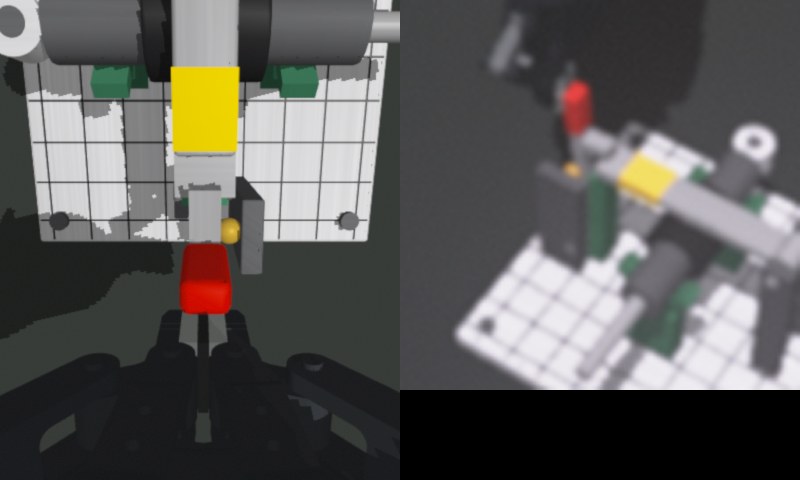

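The wrist view shows the hook's red grip at (325,280), its nose over the strap end, and the ball passed. The scene red blob at (329.5,244.6) means about 0.1 rad. I ease on in 2–3 mm steps.

>>> {"fn": "jog_arm", "kwargs": {"rows": [{"hand": 1,"travel": [0.12,0,-0.01],"angular": [0,0,0]},{"hand": 1,"travel": [0,0,0],"angular": [0,0,0]},{"hand": 1,"travel": [0,0,0],"angular": [0,0,0]}]}}

```text
time: 24.0
position: [0.5226, 0.0109, 0.1489]
orientation: [0.788, 0.616, 0.001, -0.0]
ft_force: [0.9, -0.3, -0.2]
grip_width: 0.0002
```

>>> {"fn": "jog_arm", "kwargs": {"rows": [{"hand": 1,"travel": [0.12,0,-0.01],"angular": [0,0,0]},{"hand": 1,"travel": [0,0,0],"angular": [0,0,0]},{"hand": 1,"travel": [0,0,0],"angular": [0,0,0]}]}}

```text
time: 24.25
position: [0.5229, 0.0131, 0.149]
orientation: [0.788, 0.616, 0.0, -0.0]
ft_force: [0.0, -0.6, 1.1]
grip_width: 0.0001
```

>>> {"fn": "jog_arm", "kwargs": {"rows": [{"hand": 1,"travel": [0.1,0,0],"angular": [0,0,0]},{"hand": 1,"travel": [0,0,0],"angular": [0,0,0]},{"hand": 1,"travel": [0,0,0],"angular": [0,0,0]}]}}

```text
time: 24.5
position: [0.5232, 0.0147, 0.1489]
orientation: [0.788, 0.616, 0.0, -0.0]
ft_force: [-0.3, 0.0, 0.2]
grip_width: -0.0002
```

```bash
python3 - <<'E'
from h import *
st();sc=imaging.capture("scene")
print(blobs(mask(sc,(0,150,90),(8,255,255)),20)[0])
E
```

```text
24.5 fixTCP mm [  -0.3 -101.4  148.9] toolx in fix [-0.001  1.     0.   ] F fix [-0.3 -0.   0.2] w -0.0002 [ 0.59  0.17 -0.73  1.85  0.12  1.17 -0.42]
([333.5, 246.0], 73)
```

The red blob is at column 333.5 (333.7 expected when shut), so the ball seems to have drawn the hook home. I confirm by a light touch.

>>> {"fn": "jog_arm", "kwargs": {"rows": [{"hand": 1,"travel": [0.1,0,0],"angular": [0,0,0]},{"hand": 1,"travel": [0,0,0],"angular": [0,0,0]},{"hand": 1,"travel": [0,0,0],"angular": [0,0,0]}]}}

```text
time: 24.8
position: [0.5237, 0.0165, 0.1489]
orientation: [0.788, 0.616, 0.0, 0.0]
ft_force: [0.6, -0.3, 0.3]
grip_width: -0.0002
```

>>> {"fn": "jog_arm", "kwargs": {"rows": [{"hand": 1,"travel": [0.07,0,0],"angular": [0,0,0]},{"hand": 1,"travel": [0,0,0],"angular": [0,0,0]},{"hand": 1,"travel": [0,0,0],"angular": [0,0,0]}]}}

```text
time: 25.05
position: [0.524, 0.0178, 0.1489]
orientation: [0.788, 0.616, -0.0, 0.0]
ft_force: [0.4, 0.8, -0.6]
grip_width: -0.0001
```

>>> {"fn": "jog_arm", "kwargs": {"rows": [{"hand": 1,"travel": [0.07,0,0],"angular": [0,0,0]},{"hand": 1,"travel": [0,0,0],"angular": [0,0,0]},{"hand": 1,"travel": [0,0,0],"angular": [0,0,0]}]}}

```text
time: 25.3
position: [0.5243, 0.0192, 0.1489]
orientation: [0.788, 0.616, -0.0, -0.0]
ft_force: [-0.1, 0.1, -0.8]
grip_width: -0.0002
```

>>> {"fn": "jog_arm", "kwargs": {"rows": [{"hand": 1,"travel": [0.05,0,0],"angular": [0,0,0]},{"hand": 1,"travel": [0,0,0],"angular": [0,0,0]},{"hand": 1,"travel": [0,0,0],"angular": [0,0,0]}]}}

```text
time: 25.55
position: [0.5246, 0.0201, 0.1489]
orientation: [0.788, 0.616, -0.0, 0.0]
ft_force: [0.3, 0.0, -0.1]
grip_width: -0.0001
```

No contact yet at y ≈ −96 mm, so the hook stands ahead of the fingers, home. I back off and look.

>>> {"fn": "jog_arm", "kwargs": {"rows": [{"hand": 1,"travel": [-0.5,0,0],"angular": [0,0,0]},{"hand": 1,"travel": [-1,0,0],"angular": [0,0,0]},{"hand": 1,"travel": [-1,0,-0.5],"angular": [0,0,0]},{"hand": 1,"travel": [-0.5,0,-1],"angular": [0,0,0]},{"hand": 1,"travel": [-0.5,0,-1],"angular": [0,0,0]},{"hand": 1,"travel": [-0.5,0,-1],"angular": [0,0,0]},{"hand": 1,"travel": [0,0,-1],"angular": [0,0,0]},{"hand": 1,"travel": [0,0,-1],"angular": [0,0,0]},{"hand": 1,"travel": [0,0,0],"angular": [0,0,0]},{"hand": 1,"travel": [0,0,0],"angular": [0,0,0]}]}}

```text
time: 26.38
position: [0.5057, -0.0584, 0.2599]
orientation: [0.788, 0.616, 0.001, 0.001]
ft_force: [-0.5, 0.0, -0.7]
grip_width: 0.0006
```

```bash
python3 - <<'E'
from h import *
st();W,S=[imaging.get_calibration(n) for n in("wrist","scene")];w=imaging.capture("wrist");sc=imaging.capture("scene")
print("red",max(blobs(mask(w,(0,180,80),(6,255,255)),60),key=lambda b:b[1]),blobs(mask(sc,(0,150,90),(8,255,255)),20)[0])
print("yel",blobs(mask(w,(24,150,60),(32,255,255)),60),blobs(mask(sc,(12,110,90),(35,255,255)),12)[0])
for th in(0,.05,.1): print("hook",th,proj(W,FM@(np.array([0,-78-(132)*np.sin(th),40+132*np.cos(th)])/1000)+FO).round(1),proj(S,FM@(np.array([0,-78-114*np.sin(th),40+114*np.cos(th)])/1000)+FO).round(1))
print("strap",proj(W,FM@(np.array([0,-40,123.5])/1000)+FO).round(1),proj(S,FM@(np.array([0,-40,123.5])/1000)+FO).round(1))
V=np.zeros((480,800,3),np.uint8);V[:,:400]=w[:,120:520];V[:390,400:]=cv2.resize(sc[215:325,280:393],(400,390),interpolation=2);cv2.imwrite("pics/c9.png",V)
E
```

```text
26.38 fixTCP mm [   0.4 -176.5  259.9] toolx in fix [ 0.     1.    -0.001] F fix [-0.5 -0.1 -0.7] w 0.0006 [ 0.72  0.04 -0.67  1.73  0.02  1.38 -0.2 ]
red ([321.7, 64.2], 826) ([333.5, 246.2], 65)
yel [([321.5, 10.0], 885)] ([348.9, 265.2], 114)
hook 0 [322.   58.5] [333.7 247.2]
hook 0.05 [322.   72.8] [331.6 246.1]
hook 0.1 [322.   86.7] [329.5 245.2]
strap [322.    1.1] [347.6 262.8]
```

View pics/c9.png

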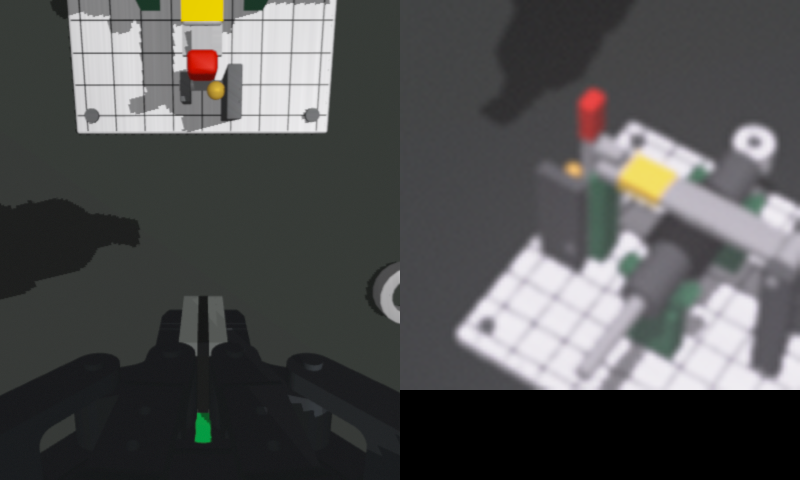

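The wrist view shows the hook upright with its red top at (322,64), the strap end under the nose and the ball behind the arm. The scene red blob (333.5,246.2) fits angle 0. Handing in.

```bash
python3 -c "
from station import arm,sensors
print(arm.job_done(),sensors.get_state()['time'],sensors.get_state()['ft_force'])"
```

```text
the job is handed in; nothing more can be done
the job is handed in; nothing more can be done
```

The job is done and handed in at about 26.5 s on the robot's clock, out of the 72 s allowed. No verdict is reported.

I took the black damper from its green rest and laid it in both V-supports. I set it down until it touched (about 6 N) before letting go. Then I swung the strap down by its yellow band and pushed the hook from outside past its ball catch with closed fingers.

**What the last checks showed:**
- **Damper:** after release, the predicted rod tip, eye and collar edge fell on the damper in the wrist picture. The later pictures show nothing changed.
- **Strap:** it was firm under a light press of up to 22 N, with its top at 0.1233 m (0.1235 m expected when shut).
- **Hook:** the push read up to about 7 N between steps, then fell to zero as the hook passed the catch and was drawn home. Its red grip was at column 333.5 in the scene picture, against 333.7 expected when shut. The fingers then came within about 1 mm of the expected shut position without touching it, and the hook was not pressed against its stop.
- **Clearance:** the gripper was well clear and the wrist force near zero. I knew of no contact with the bystanders but did not measure them again.

**Where checks disagreed slightly:**
- While I held the strap, lowering the tool below the expected height gave no stop force, because the pads slipped. That is why I added the separate press.
- The strap and hook pixels in the wrist picture were 4 to 9 px off the predictions. The strap press and the scene picture do not point to a misfit.

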